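Load a culture dish in the reader and hold its filter selector at the third click

ROBOT

A 6-joint arm with a two-finger parallel gripper is mounted at the origin on the work surface. World frame = base frame: x ahead of the robot, y to its left, z up, the work surface at z = 0. Lengths are in mm, angles in rad, forces in N, time in s.
With the tool pointing down it reaches from about 350 to 975 mm from the base axis. Payload 7.1 kg.
Tool frame: the origin (TCP) lies midway between the tips of the shut fingers; the grasp point (between the pads) lies 19 mm behind it (ctrl.grip_depth is the distance from the TCP to the grasp point, in mm); z points along the fingers, y is the line along which they close (so a half turn about z gives the same grasp; the last joint's range is limited). The gripper opens to 88 mm and grips with 3 to 60 N. Pads are 20 mm wide; open, the fingers measure 115 mm over their backs; the gripper's body (75 mm by 178 mm) begins 61 mm behind the grasp point.
Start: joints at [1.111, 0.423, 1.63, -0, 1.089, -0.019], TCP at [266.632, 565.254, 222.675] pointing down, gripper open.
Joint ranges: [-3, 3], [-0.9, 2.11], [0.09, 2.58], [-1.31, 4.45], [0.11, 2.69], [-2.54, 2.54]. Speed limits (rad/s): [2.39, 2.39, 3.01, 3.14, 3.14, 3.14].

INTERFACE

Orientations are given as a rotation vector (axis times angle).
In Python, from workcell import ctrl, cams gives the robot as it stands.
- The arm moves only by the tool move_arm, never from a script. Its argument "steps" is a list of rows, each a list of 3 entries, a list of its own where there are three numbers: the shift along the tool's x, y, z in units of 25 mm (1.0 is 25 mm), then the turn about the tool's z in units of 5 degrees (1.0 is 5 degrees), then the closure, from 0 (fully open) to 1 (shut). A call has 1 to 20 rows; each row shifts and turns the commanded pose from where the row before left it, along the tool's axes as they then stand; what a row does not reach is not made up. A row lasts 1/12 s, in which the tool goes at most 41.7 mm and 7.16 degrees, less where a joint would pass 70% of its speed; a pose out of reach is approached as far as the arm can. A call is refused whole if a number of a shift passes 1 or a number of a turn 1, either way. A call with a gripper value outside its range is refused whole. The fingers move at their own pace and stop on an object; the grip force is fixed at half the most. Time passes only in rows, so rows that do not move let the fingers close. It gives the time, the measured TCP pose, the force, the opening and the grip force at its end, in the units of the state.
- ctrl.get_obs(): the state, without advancing time (a new reading comes with each control period).
- cams.get_image(name): name is "scene" or "top"; returns a dict with "image" (480x640x3 uint8, red, green, blue), "camera_matrix" (3x3 intrinsics, pixels), "xyz" and "rotation" of the camera in the world. Camera axes: x right, y down, z forward; pixel columns grow to the right and rows downward; lengths in mm; the calibration is good to about 2 mm. A picture is of the moment at which its call begins. There is no depth.
- ctrl.close_job(): hands the job in; it is judged then, once.
Trained networks look in the newest picture that a camera, given by its name, has taken for a name from the list of things; names that differ only in an ending like _2 or _b are one class to them, and where a whole thing is asked for, a point or a joint stands for the part that bears it (a point fixed in the world has none). Each returns a list of dicts, best first, with "p" (0 to 1); they miss things now and then, are a little off and sometimes report something else, mostly with a low value. They report only what shows in the picture. A call takes as long as a camera call. They do not tell look-alikes from the thing itself.
- cams.boxes_of(camera, thing): "rect" ([centre column, centre row, width, height] in pixels, round what is visible of it).
- cams.cut_out(camera, thing): "pixels" (480x640 bool, what is visible of it) and "rect" ([centre column, centre row, width, height] in pixels, round what is visible of it).
The state is a dict: "t": time; "qpos": joint angles; "qvel": joint speeds; "joint_torque": joint torques, N m; "ee_pos": TCP position; "orientation": TCP orientation; "ft_force": force on the tool from outside, world axes, zero at the start; "moment": the same for the moment, N m; "width": finger opening in mm; "grasp_force": force on a finger pad.
Only numpy, scipy, OpenCV 4.12 (cv2) and the standard library are available. Lean on these libraries where they do the work, as an engineer would, in place of code of your own. Each camera call takes 0.05 s, during which the arm holds its last target. There are 200 camera calls.

TASK

Set the dish with the wine-red contents flat on the white round mark in the reader's open drawer, let go of it and push the drawer fully shut. Then turn the reader's spring-loaded filter knob clockwise to its third click, not past it, and hold it there: it springs back if released, so finish with the knob still gripped at the third click. Keep the dish level and leave the other things on the bench alone.

Things in the scene. Friction and masses are not known exactly. Their poses are not given: they have to be found in the camera images.
- red_dish: closed round culture dish with wine-red contents under a clear lid, 60 mm diameter, 16 mm high, 30 g; lies flat on the bench, may stand in any of three places among the other two dishes. Origin: centre of its underside, z up.
- reader: white low dish reader fixed to the bench, 200 mm deep (x), 190 mm wide (y), 80 mm high. Origin: centre of its underside; x points from its front (the drawer side, facing the robot) to its back, z up. The filter knob stands on its flat top, 20 mm behind the origin, on a 74 mm dial plate 6 mm high with a white dot for rest and five yellow dots for the clicks.
- drawer (a joint): drawer opening in m: 0 = fully shut, slides out of the reader's front (towards -x of the reader) to 0.125; starts open by 0.108 to 0.122. It moves with about 1.5 N friction, needs no latch, and stays where it is left.
- drawer_bed (a point): centre of the white round mark (68 mm) on the drawer's floor, 12 mm above the bench; axes as the reader's; moves with the drawer. Drawer inside: 76 mm to each side wall (18 mm high), 45 mm to the front panel on the -x side (46 mm high). With the drawer open by d, the reader's front face (its top 68 mm above this floor) is d - 55 mm away on the +x side.
- drawer_front (a point): point on the outside (robot side) of the drawer's white front panel, on its middle line, 48 mm above the bench; axes as the reader's: push towards +x. The panel is 172 mm wide, 8 mm thick, from 8 to 58 mm above the bench. It moves with the drawer.
- selector (a joint): knob angle, rad: 0 = rest (the start), grows clockwise seen from above, hard stop 2.0. A click every 0.40: the third at 1.20. A spring turns it back with 0.10 N m (0.12 at the third click); detents add +/- 0.06 N m: resistance is greatest a quarter spacing past a click, least a quarter before the next. The spring is the stronger: released, the knob runs back to 0.
- selector_grip: black bar grip of the knob, white pointer line on one end: 46 mm long (its x), 14 mm thick (its y), 32 mm high. Origin: on the knob's vertical axis, 117 mm above the bench, 9 mm below the bar's top; a 48 mm disc under the bar has its top 23 mm below the origin. At rest the bar lies along the reader's x axis, pointer to the front (-x).
- amber_dish: bystander, leave alone: same kind of closed dish with amber-yellow contents; stands loose on the bench, origin at the centre of its underside
- dark_dish: bystander, leave alone: same kind of closed dish with dark brown contents; stands loose on the bench, origin at the centre of its underside
- swab_jar: bystander, leave alone: round jar with white cap, 48 mm diameter, 75 mm high; stands loose on the bench, origin at the centre of its underside
- slide_box: bystander, leave alone: yellow box 90 x 70 x 35 mm; stands loose on the bench, origin at the centre of its underside
- tip_rack: bystander, leave alone: blue pipette-tip rack 120 x 85 x 45 mm; stands loose on the bench, origin at the centre of its underside
- reagent_box: bystander, leave alone: teal box with white lid, 102 x 77 x 59 mm; stands loose on the bench, origin at the centre of its underside
- timer: bystander, leave alone: white kitchen-type timer 60 x 60 x 20 mm; stands loose on the bench, origin at the centre of its underside
Things that resemble listed ones, but are neither listed nor needed, are in the scene too. Of the things that look like the red_dish, take the one that is farthest to the robot's left at the start.

How it is judged:
By the outcome, as a careful person would: the job done as asked, in the order asked, and still so for the second after the job is handed in, while the arm keeps its last pose, push and grip.
It also fails if it takes over 62 s, if anything falls off the work surface, if the arm or the gripper's body presses on something with over 40 N, if the wrist force passes 120 N, or if a joint passes its speed limit or range.

## Working session

There is one attempt and no reset: what is moved stays moved. The work goes in short steps, Python scripts to look and compute and a tool call to move; the robot and the scene stay as the last step left them, time stands still between calls to the robot, and variables do not carry over. Pictures are saved under pics/ and viewed, at most 10 in all, crops included, and the job is handed in when it is done.

Besides the shell and the picture viewer there is one more tool, called after "Request:" as name(argument=value, ...) on one line, values as JSON. move_arm: Moves the arm, as the interface text tells. Its arguments: {"type":"object","properties":{"steps":{"type":"array"}},"required":["steps"]}

```bash
mkdir -p pics; cat > h.py <<'E'
import numpy as np, cv2
from workcell import ctrl, cams
def ray(im,u,v,z):
    K=np.array(im["camera_matrix"]);R=np.array(im["rotation"]);c=np.array(im["xyz"])
    d=R@np.linalg.solve(K,[u,v,1.0]); return c+d*(z-c[2])/d[2]
def proj(im,p):
    K=np.array(im["camera_matrix"]);R=np.array(im["rotation"]);c=np.array(im["xyz"])
    q=K@(R.T@(np.array(p)-c)); return q[:2]/q[2]
def save(a,n): cv2.imwrite("pics/"+n,cv2.cvtColor(np.ascontiguousarray(a),cv2.COLOR_RGB2BGR))
E
python3 - <<'E'
from h import *
o=ctrl.get_obs(); print({k:np.round(v,3) for k,v in o.items()})
ims={}
for c in("top","scene"):
    im=cams.get_image(c); save(im["image"],c+"0.png"); print(c,np.round(im["xyz"]),np.round(im["rotation"],3).tolist(),np.round(im["camera_matrix"]).tolist())
    np.save(c+"0.npy",im,allow_pickle=True)
    for t in("red_dish","reader","drawer_bed","drawer_front","selector_grip"):
        for b in cams.boxes_of(c,t)[:6]: print(c,t,round(b["p"],2),np.round(b["rect"],1),np.round(ray(im,*b["rect"][:2],{"red_dish":12,"drawer_bed":12,"selector_grip":126}.get(t,48)),1))
E
```

```text
{'t': np.float64(0.0), 'qpos': array([ 1.111,  0.424,  1.631,  0.   ,  1.089, -0.019]), 'qvel': array([ 0.001,  0.001, -0.   ,  0.001,  0.   , -0.   ]), 'joint_torque': array([-1.0000e-03, -5.4462e+01, -2.7367e+01,  6.4000e-02,  2.3000e-02,
       -0.0000e+00]), 'ee_pos': array([266.402, 564.78 , 221.906]), 'orientation': array([-6.870e-01, -3.065e+00,  2.000e-03]), 'ft_force': array([-0.168,  0.074,  0.341]), 'moment': array([-0.023, -0.022,  0.018]), 'grasp_force': np.float64(0.0), 'width': np.float64(87.878)}
top [ 362.  -38. 1271.] [-2.116, 2.178, -0.15] [[482.0, 0.0, 320.0], [0.0, 482.0, 238.0], [0.0, 0.0, 1.0]]Traceback (most recent call last):
  File "<stdin>", line 8, in <module>
  File "h.py", line 5, in ray
    d=R@np.linalg.solve(K,[u,v,1.0]); return c+d*(z-c[2])/d[2]
                                                          ~^^^
IndexError: invalid index to scalar variable.
```

Camera rotation is a rotation vector.

```bash
sed -i 's/R=np.array(im\["rotation"\])/R=cv2.Rodrigues(np.array(im["rotation"],float))[0]/' h.py
python3 - <<'E'
from h import *
ims={}
for c in("top","scene"):
    im=cams.get_image(c); save(im["image"],c+"0.png"); print(c,np.round(im["xyz"]))
    np.save(c+"0.npy",im,allow_pickle=True)
    for t in("red_dish","reader","drawer_bed","drawer_front","selector_grip"):
        for b in cams.boxes_of(c,t)[:6]: print(c,t,round(b["p"],2),np.round(b["rect"],1),np.round(ray(im,*b["rect"][:2],{"red_dish":12,"drawer_bed":12,"selector_grip":126}.get(t,48)),1))
E
```

```text
top [ 362.  -38. 1271.]
top red_dish 0.82 [196.1 312.9  26.2  24.1] [354.4 287.4  12. ]
top red_dish 0.76 [236.1 171.9  20.8  19.9] [726.5 182.5  12. ]
top red_dish 0.65 [163.6 237.7  23.3  23.2] [553.2 374.7  12. ]
top red_dish 0.48 [374.2 213.3  99.5 139.2] [ 602.2 -183.7   12. ]
top red_dish 0.18 [197.2 172.4  22.6  26.8] [728.2 287.2  12. ]
top reader 0.65 [375.2 211.6 101.4 140. ] [ 599.7 -182.3   48. ]
top drawer_bed 0.65 [382.9 253.8  76.2  59.7] [ 493.6 -201.7   12. ]
top drawer_bed 0.47 [136.7 303.2  31.4  30.1] [383.7 441.6  12. ]
top drawer_front 0.82 [383.6 249.5  75.2  65.7] [ 500.8 -199.3   48. ]
top drawer_front 0.74 [138.1 305.8  29.5  29.6] [376.5 424.2  48. ]
top selector_grip 0.68 [367.1 179.2  17.7  23.1] [ 665.5 -157.   126. ]
top selector_grip 0.38 [138.7 304.2  27.4  27.9] [379.3 393.4 126. ]
scene [ 903.  616. 1285.]
scene red_dish 0.89 [400.6 389.8  30.1  29.9] [553.8 375.3  12. ]
scene red_dish 0.72 [454.7 313.5  27.   26.3] [346.7 288.4  12. ]
scene red_dish 0.66 [292.7 352.7  24.4  31. ] [716.4 188.5  12. ]
scene reader 0.67 [265.1 208.2 146.  123. ] [ 604.4 -162.5   48. ]
scene drawer_bed 0.73 [302.6 182.8  72.9  73.3] [ 473.7 -208.5   12. ]
scene drawer_bed 0.61 [227.2 137.4  51.5  47.9] [ 580.8 -445.6   12. ]
scene drawer_front 0.73 [302.6 181.2  66.9  66.1] [ 483.4 -189.6   48. ]
scene selector_grip 0.57 [240.6 207.6  20.6  21.9] [ 672.1 -142.8  126. ]
```

View pics/top0.png

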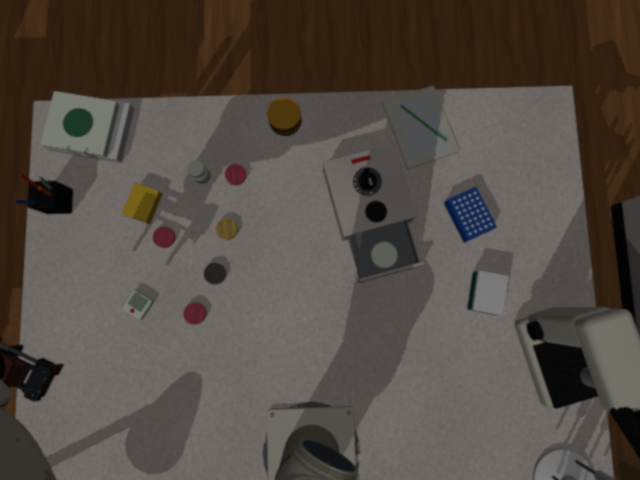

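View pics/scene0.png

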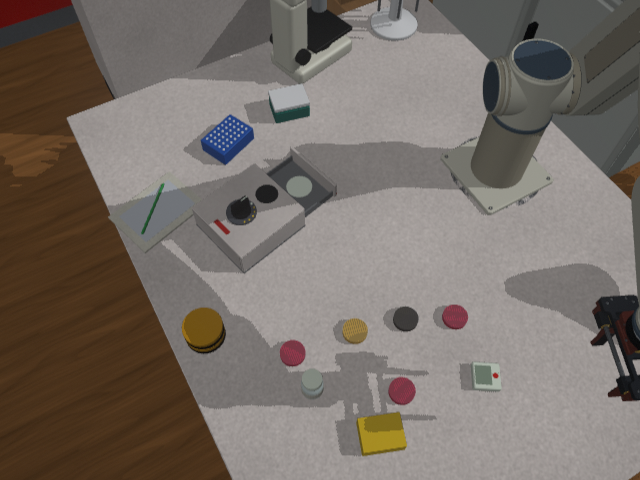

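Three wine-red dishes in the top view: (164,237), (195,313), (235,174). The robot's left is +y, which is image left, so (164,237) at about (553, 375) mm is the one meant. I'll confirm it in an enlarged crop and refine the reader.

```bash
python3 - <<'E'
from h import *
T=np.load("top0.npy",allow_pickle=True).item();S=np.load("scene0.npy",allow_pickle=True).item()
a=cv2.resize(T["image"][190:290,110:240],(390,300),interpolation=3)
b=cv2.resize(S["image"][340:440,330:460],(390,300),interpolation=3)
c=cv2.resize(T["image"][145:285,315:425],None,fx=2.14,fy=2.14,interpolation=3)[:300]
d=cv2.resize(S["image"][140:280,185:345],None,fx=2.14,fy=2.14,interpolation=3)[:300]
out=np.zeros((600,780,3),np.uint8);out[:300,:390]=a;out[:300,390:]=b;out[300:300+len(c),:c.shape[1]]=c;out[300:300+len(d),390:390+d.shape[1]]=d
save(np.clip(out*1.5,0,255).astype(np.uint8),"crop1.png")
def comp(im,mask,near):
    n,l,s,cc=cv2.connectedComponentsWithStats(mask.astype(np.uint8))
    i=min(range(1,n),key=lambda i:np.hypot(*(cc[i]-near))+(1e3 if s[i][4]<60 else 0)); return cc[i],s[i], l==i
for nm,im,near,nb in(("top",T,(164,237),(383,254)),("scene",S,(401,390),(300,187))):
    A=im["image"].astype(int);r,g,bl=A[...,0],A[...,1],A[...,2]
    cc,s,_=comp(im,(r>1.7*g)&(r>60),near); print(nm,"dish",cc,s,ray(im,*cc,12))
    v=A.mean(2); lum=v[int(nb[1])-3:int(nb[1])+4,int(nb[0])-3:int(nb[0])+4].mean()
    m=np.abs(v-lum)<0.22*lum; m[:nb[1]-22]=0;m[nb[1]+22:]=0;m[:,:nb[0]-22]=0;m[:,nb[0]+22:]=0
    m=cv2.morphologyEx(m.astype(np.uint8),cv2.MORPH_OPEN,np.ones((5,5)))
    cc,s,_=comp(im,m,nb); print(nm,"bed",cc,s,ray(im,*cc,12))
    for t in("reader","selector_grip"):
        for q in cams.cut_out(nm,t)[:1]:
            M=q["pixels"]; print(t,q["p"],q["rect"],cv2.minAreaRect(np.argwhere(M)[:,::-1].astype(np.float32)))
E
```

```text
top dish [163.5        236.48837209] [153 227  22  20 344] [556.43723467 375.03390684  12.        ]
top bed [383.88416988 254.25096525] [372 242  25  25 518] [ 492.29762286 -204.23556728   12.        ]
reader 0.92 [373.5, 212.1, 100.7, 138.2] ((374.1374206542969, 212.99972534179688), (127.20278930664062, 77.93190002441406), 74.62374877929688)
selector_grip 0.64 [366.9, 178.1, 21.9, 19.9] ((366.5, 180.49998474121094), (18.384775161743164, 16.970561981201172), 45.0)
scene dish [401.44964029 390.54136691] [389 377  26  27 556] [553.12794497 377.48524636  12.        ]
scene bed [298.83758701 186.11600928] [287 176  25  21 431] [ 487.39746959 -203.93376265   12.        ]
reader 0.61 [263.9, 207.2, 146.2, 121.9] ((265.04656982421875, 202.76406860351562), (84.83382415771484, 134.91969299316406), 52.352378845214844)
selector_grip 0.81 [240.5, 207.4, 21.2, 18.0] ((242.25003051757812, 207.75003051757812), (18.384775161743164, 23.33452033996582), 45.0)
```

View pics/crop1.png

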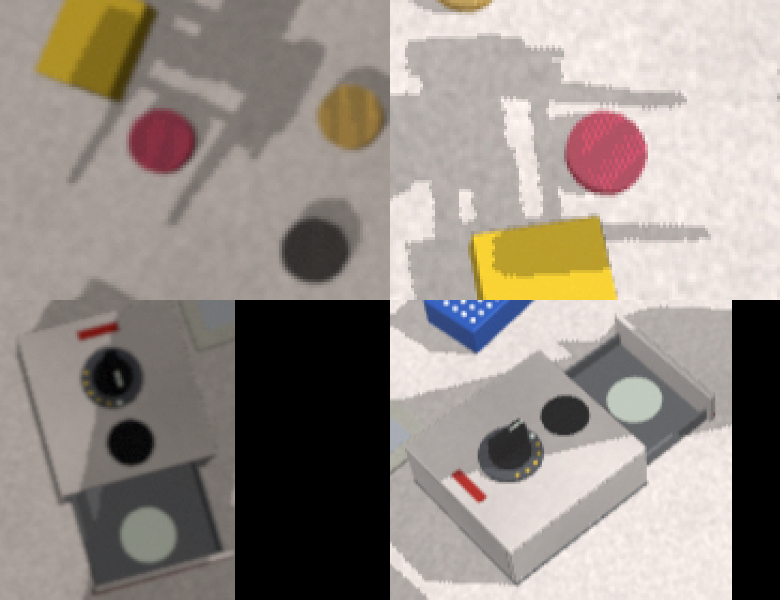

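The crop shows the chosen dish (top px 163.5,236.5) with the yellow box to its upper left, so the fingers should close along the down-left/up-right line. The reader corners, knob and bed are clear, so next I fit the reader pose.

```bash
cat > fit.py <<'E'
from h import *
from scipy.optimize import least_squares
T=np.load("top0.npy",allow_pickle=True).item();S=np.load("scene0.npy",allow_pickle=True).item()
# (local x,y,z, moves with drawer)
obs=[(T,(-100,95,80),(345.4,238.5)),(T,(100,95,80),(323.4,166)),(T,(-100,-95,80),(414.5,217.4)),
(T,(20,0,86),(367.3,181.3)),(S,(20,0,86),(240.7,211.6)),
(S,(-100,95,80),(304.2,210.1)),(S,(-100,-95,80),(256.5,164.3)),(S,(100,-95,80),(193.4,210.1)),(S,(100,95,80),(243.4,258.2)),
(T,"bed",(383.9,254.3)),(S,"bed",(299.2,186.5))]
def w(p,l):
    x,y,a,bx=p
    if l=="bed": l=(bx,0,12)
    c,s=np.cos(a),np.sin(a); return np.array([x+c*l[0]-s*l[1],y+s*l[0]+c*l[1],l[2]])
def res(p,cam=None): return np.concatenate([proj(im,w(p,l))-uv for im,l,uv in obs if cam is None or im is cam])
for cam in(None,T,S):
    r=least_squares(lambda p:res(p,cam),[620,-165,0.2,-160],loss="soft_l1",x_scale=[1,1,.01,1]); p=r.x
    print(np.round(p,3),"bed",w(p,"bed").round(1),"knob",w(p,(20,0,117)).round(1)); print(res(p,cam).reshape(-1,2).round(1).tolist())
E
python3 fit.py
```

```text
[ 6.47867e+02 -1.61794e+02  2.58000e-01 -1.63534e+02] bed [ 489.8 -203.6   12. ] knob [ 667.2 -156.7  117. ]
[[-2.3, 0.3], [-3.0, -1.7], [1.1, 0.1], [-1.8, 1.4], [1.0, 0.2], [1.1, -2.2], [-2.9, -1.2], [-2.3, -1.3], [-1.1, 0.2], [-0.2, 0.9], [-1.1, 0.1]]
[ 6.48091e+02 -1.66099e+02  2.52000e-01 -1.60576e+02] bed [ 492.6 -206.2   12. ] knob [ 667.5 -161.1  117. ]
[[-0.9, 0.0], [-1.2, -2.1], [2.7, 0.3], [-0.1, 1.2], [0.7, -0.2]]
[ 6.46750e+02 -1.59134e+02  2.51000e-01 -1.64825e+02] bed [ 487.1 -200.1   12. ] knob [ 666.1 -154.2  117. ]
[[1.8, 0.8], [2.1, -1.2], [-1.7, -0.6], [-1.4, -1.0], [-0.6, 0.8], [0.4, 0.6]]
```

```bash
cat >> h.py <<'E'
from scipy.spatial.transform import Rotation as Ro
def go(pos,yaw,o=None):
    """units to reach TCP pos (world) with tool y along world angle yaw (mod pi): shift in present axes, turn"""
    o=o or ctrl.get_obs(); R=Ro.from_rotvec(o["orientation"]).as_matrix()
    d=R.T@(np.array(pos)-o["ee_pos"])/25
    ya=np.arctan2(R[1,1],R[0,1]); t=-(yaw-ya); t=(t+np.pi/2)%np.pi-np.pi/2
    print("pos",np.round(o["ee_pos"],1),"toolx",R[:,0].round(3),"tooly",R[:,1].round(3),"q6",round(o["qpos"][5],3),"shift",d.round(2),"turn(5deg)",round(np.degrees(t)/5,2),"F",np.round(o["ft_force"],1),"w",round(o["width"],1))
E
python3 - <<'E'
from h import *
T=np.load("top0.npy",allow_pickle=True).item();S=np.load("scene0.npy",allow_pickle=True).item()
for u in((122.5,213.5),(150,223.5),(161.5,193)): print("box",ray(T,*u,35).round())
b=ray(T,150,223.5,0).round();print(b)
go([554.5,376,120],-np.pi/4); go([490,-203.5,120],np.pi/2+.255)
E
```

```text
box [617. 476.  35.]
box [588. 403.  35.]
box [669. 375.  35.]
[595. 416.   0.]
pos [266.7 565.3 222.7] toolx [-0.904  0.427  0.   ] tooly [0.427 0.904 0.   ] q6 -0.019 shift [-13.64  -1.93   4.11] turn(5deg) -14.05 F [-0.8  0.3  0.6] w 88.0
pos [266.7 565.3 222.7] toolx [-0.904  0.427  0.   ] tooly [0.427 0.904 0.   ] q6 -0.019 shift [-21.2  -24.     4.11] turn(5deg) -7.97 F [-0.8  0.3  0.6] w 88.0
```

Request:
move_arm(steps=[[[0, 0, 0.4], -1, 0], [[0, 0, 0.4], -1, 0], [[0, 0, 0.4], -1, 0], [[0, 0, 0.4], -1, 0], [[0, 0, 0.4], -1, 0], [[0, 0, 0.4], -1, 0], [[0, 0, 0.4], -1, 0], [[0, 0, 0], -1, 0]])

```text
t: 1.57
ee_pos: [266.1, 564.1, 150.6]
orientation: [0.41, -3.113, 0.004]
ft_force: [0.3, -0.2, 0.3]
width: 87.7
grasp_force: 0.0
```

```bash
python3 - <<'E'
from h import *
go([554.5,376,80],np.pi/2+.255)
E
```

```text
pos [266.1 564.1 150.6] toolx [-0.966 -0.259  0.002] tooly [-0.259  0.966 -0.002] q6 -0.721 shift [ -9.2  -10.25   2.83] turn(5deg) 0.08 F [ 0.3 -0.2  0.3] w 87.7
```

Request:
move_arm(steps=[[[-0.7, -0.78, 0.2], 0, 0], [[-0.7, -0.78, 0.2], 0, 0], [[-0.7, -0.78, 0.2], 0, 0], [[-0.7, -0.78, 0.2], 0, 0], [[-0.7, -0.78, 0.2], 0, 0], [[-0.7, -0.78, 0.2], 0, 0], [[-0.7, -0.78, 0.2], 0, 0], [[-0.7, -0.78, 0.2], 0, 0], [[-0.7, -0.78, 0.2], 0, 0], [[-0.7, -0.78, 0.2], 0, 0], [[-0.7, -0.78, 0.2], 0, 0], [[-0.7, -0.78, 0.2], 0, 0], [[-0.7, -0.78, 0.2], 0, 0], [[0, 0, 0], 0, 0], [[0, 0, 0], 0, 0]])

```text
t: 2.82
ee_pos: [551.9, 377.0, 87.2]
orientation: [0.399, -3.116, 0.0]
ft_force: [-0.5, 0.3, -0.3]
width: 87.6
grasp_force: 0.0
```

```bash
python3 - <<'E'
from h import *
go([554.5,376,4],np.pi/2+.255)
o=ctrl.get_obs();p=o["ee_pos"]
ims=[]
for c in("top","scene"):
    im=cams.get_image(c); q=proj(im,p).round().astype(int); print(c,q)
    a=np.clip(im["image"]*1.4,0,255).astype(np.uint8).copy()
    y,x=q; 
    k=a[max(q[1]-50,0):q[1]+50,q[0]-65:q[0]+65]; k=cv2.resize(k,(390,300),interpolation=3)
    R=Ro.from_rotvec(o["orientation"]).as_matrix()
    for s in(-50,50):
        t=(proj(im,p+R[:,1]*s)-(q-[65,50]))*3; cv2.circle(k,tuple(int(v) for v in t),3,(0,255,0),1)
    t=(proj(im,p)-(q-[65,50]))*3; cv2.circle(k,tuple(int(v) for v in t),3,(0,255,0),1)
    ims.append(k)
save(np.hstack(ims),"hover.png")
E
```

```text
pos [551.9 377.   87.2] toolx [-0.968 -0.252  0.   ] tooly [-0.252  0.968 -0.   ] q6 -1.244 shift [-0.09 -0.07  3.33] turn(5deg) -0.0 F [-0.5  0.3 -0.3] w 87.6
top [153 234]
scene [406 379]
```

View pics/hover.png

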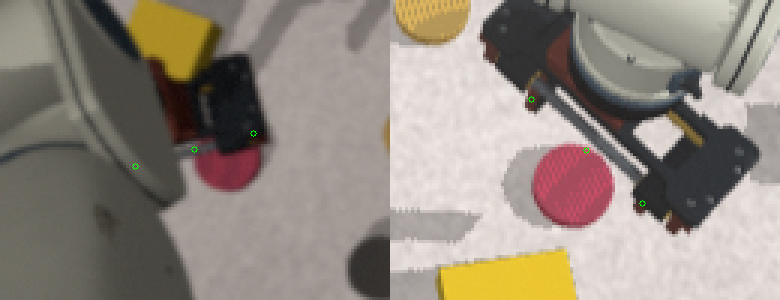

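The hover picture shows the dish between the fingertips (scene crop 531,99 and 642,203 straddle the dish line). I go down now.

Request:
move_arm(steps=[[[-0.1, -0.05, 0.5], 0, 0], [[0, 0, 0.5], 0, 0], [[0, 0, 0.5], 0, 0], [[0, 0, 0.5], 0, 0], [[0, 0, 0.5], 0, 0], [[0, 0, 0.4], 0, 0], [[0, 0, 0.3], 0, 0], [[0, 0, 0.05], 0, 0], [[0, 0, 0], 0, 0], [[0, 0, 0], 0, 0]])

```text
t: 3.75
ee_pos: [554.2, 377.6, 6.7]
orientation: [-0.403, 3.115, 0.0]
ft_force: [0.1, -0.2, -0.1]
width: 87.7
grasp_force: 0.0
```

```bash
python3 - <<'E'
from h import *
go([554.5,376,5],np.pi/2+.255)
im=cams.get_image("scene");a=np.clip(im["image"]*1.4,0,255).astype(np.uint8)
save(cv2.resize(a[335:445,335:475],None,fx=4,fy=4,interpolation=3),"low.png")
E
```

```text
pos [554.2 377.6   6.7] toolx [-0.967 -0.255 -0.001] tooly [-0.255  0.967  0.   ] q6 -1.248 shift [ 0.01 -0.06  0.07] turn(5deg) 0.03 F [ 0.1 -0.2 -0.1] w 87.7
```

View pics/low.png

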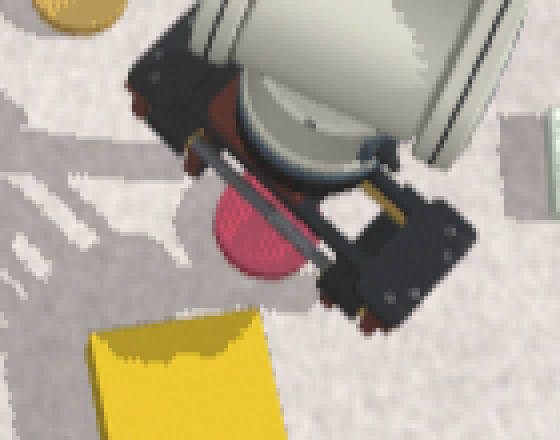

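The picture shows the dish (crop 266,228) centred between the fingertips (195,165)-(328,300), so I close here.

Request:
move_arm(steps=[[[0, 0, 0.05], 0, 0.3], [[0, 0, 0], 0, 1], [[0, 0, 0], 0, 1], [[0, 0, 0], 0, 1], [[0, 0, 0], 0, 1], [[0, 0, 0], 0, 1], [[0, 0, 0], 0, 1]])

```text
t: 4.38
ee_pos: [554.0, 377.5, 5.4]
orientation: [-0.403, 3.115, 0.0]
ft_force: [-0.2, -0.1, 2.9]
width: 59.3
grasp_force: 30.0
```

Request:
move_arm(steps=[[[0, 0, -0.2], 0, 1], [[0, 0, -0.5], 0, 1], [[0, 0, -0.8], 0, 1], [[0, 0, -0.8], 0, 1], [[0, 0, -0.8], 0, 1], [[0, 0, -0.8], 0, 1], [[0, 0, -0.5], 0, 1], [[0, 0, 0], 0, 1], [[0, 0, 0], 0, 1]])

```text
t: 5.13
ee_pos: [554.2, 377.6, 116.1]
orientation: [-0.403, 3.114, 0.001]
ft_force: [-0.5, 1.3, -1.0]
width: 59.3
grasp_force: 30.0
```

```bash
python3 - <<'E'
from h import *
go([490,-203.5,110],np.pi/2+.255)
for c in("top","scene"):
    im=cams.get_image(c)
    print([(round(b["p"],2),np.round(b["rect"],1)) for b in cams.boxes_of(c,"red_dish")[:4]], proj(im,ctrl.get_obs()["ee_pos"]+[0,0,3]))
E
```

```text
pos [554.2 377.6 116.1] toolx [-0.967 -0.255 -0.002] tooly [-0.255  0.967  0.001] q6 -1.248 shift [  8.4  -21.83   0.22] turn(5deg) 0.03 F [-0.5  1.3 -1. ] w 59.3
[(0.77, array([194.9, 311.6,  23.7,  22.5])), (0.72, array([235.9, 171.9,  21.9,  16.8])), (0.49, array([150.8, 236.9,  12.2,   6.9])), (0.36, array([487.6, 291.6,  44.7,  40.8]))] [148.58301738 231.62602596]
[(0.74, array([403.8, 373.6,  24.3,  34. ])), (0.56, array([293.6, 352.6,  24.5,  30.8]))] [407.85408936 374.79858075]
```

Request:
move_arm(steps=[[[0.2, -0.4, 0], 0, 1], [[0.4, -0.8, 0], 0, 1], [[0.4, -0.9, 0], 0, 1], [[0.4, -0.9, 0], 0, 1], [[0.4, -0.9, 0], 0, 1], [[0.4, -0.9, 0], 0, 1], [[0.4, -0.9, 0], 0, 1], [[0.4, -0.9, 0], 0, 1], [[0.4, -0.9, 0], 0, 1], [[0.4, -0.9, 0], 0, 1], [[0.4, -0.9, 0], 0, 1], [[0.4, -0.9, 0], 0, 1], [[0.4, -0.9, 0], 0, 1], [[0.4, -0.9, 0], 0, 1], [[0.4, -0.9, 0], 0, 1], [[0.4, -0.9, 0], 0, 1], [[0.4, -0.9, 0], 0, 1], [[0.4, -0.9, 0], 0, 1], [[0.4, -0.9, 0], 0, 1], [[0.4, -0.9, 0], 0, 1]])

```text
t: 7.0
ee_pos: [474.7, -94.2, 114.7]
orientation: [0.403, -3.114, -0.001]
ft_force: [-0.2, 0.2, -1.1]
width: 59.3
grasp_force: 30.0
```

Request:
move_arm(steps=[[[0.2, -0.9, 0], 0, 1], [[0.1, -0.8, 0], 0, 1], [[0.1, -0.6, 0], 0, 1], [[0, -0.5, 0], 0, 1], [[0, -0.3, 0], 0, 1], [[0, 0, 0], 0, 1], [[0, 0, 0], 0, 1], [[0, 0, 0], 0, 1]])

```text
t: 7.67
ee_pos: [485.7, -169.6, 114.9]
orientation: [0.404, -3.115, -0.001]
ft_force: [0.7, 0.6, -0.8]
width: 59.3
grasp_force: 30.0
```

```bash
python3 - <<'E'
from h import *
go([490,-203.5,60],np.pi/2+.255)
o=ctrl.get_obs();p=o["ee_pos"];R=Ro.from_rotvec(o["orientation"]).as_matrix();ims=[]
for c in("top","scene"):
    im=cams.get_image(c); q=proj(im,p).round().astype(int); print(c,q)
    a=np.clip(im["image"]*1.4,0,255).astype(np.uint8)
    k=cv2.resize(a[q[1]-50:q[1]+50,q[0]-65:q[0]+65],(390,300),interpolation=3)
    for s in([0,-30],[0,30],[0,0],[30,0],[-30,0]):
        t=(proj(im,p+R[:,0]*s[0]+R[:,1]*s[1]+[0,0,11])-(q-[65,50])+.5)*3; cv2.circle(k,tuple(int(v) for v in t),3,(0,255,0),1)
    ims.append(k)
save(np.hstack(ims),"over.png")
E
```

```text
pos [ 485.7 -169.6  114.9] toolx [-0.967 -0.255  0.001] tooly [-0.255  0.967  0.001] q6 -2.188 shift [ 0.18 -1.36  2.2 ] turn(5deg) 0.03 F [ 0.7  0.6 -0.8] w 59.3
top [375 253]
scene [305 171]
```

View pics/over.png

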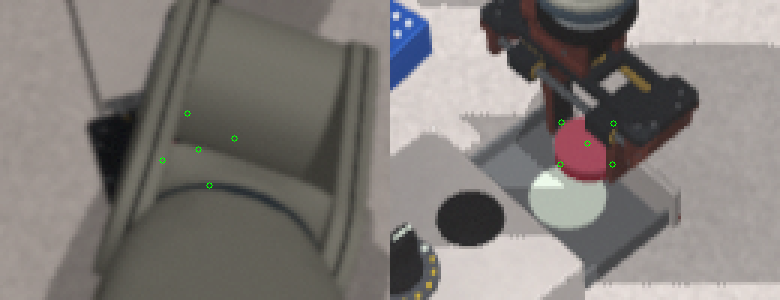

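The scene crop shows the predicted dish centre (587,143) agreeing with the held dish. The mark is below it at (567,198).

Request:
move_arm(steps=[[[0.1, -0.4, 0], 0, 1], [[0.1, -0.5, 0], 0, 1], [[0.0, -0.35, 0.2], 0, 1], [[0, -0.1, 0.5], 0, 1], [[0, 0, 0.6], 0, 1], [[0, 0, 0.6], 0, 1], [[0, 0, 0.6], 0, 1], [[0, 0, 0.5], 0, 1], [[0, 0, 0], 0, 1], [[0, 0, 0], 0, 1], [[0, 0, 0], 0, 1]])

```text
t: 8.68
ee_pos: [490.0, -204.5, 40.2]
orientation: [-0.403, 3.116, -0.0]
ft_force: [0.8, -0.5, 0.5]
width: 59.2
grasp_force: 30.0
```

```bash
python3 - <<'E'
from h import *
go([489,-204,18],np.pi/2+.255)
im=cams.get_image("scene");a=np.clip(im["image"]*1.4,0,255).astype(np.uint8)
o=ctrl.get_obs();p=o["ee_pos"];k=cv2.resize(a[130:240,235:375],None,fx=5,fy=5,interpolation=3)
c=[489,-204]
for cc,z,r,col in((p[:2],p[2]+11,30,(0,255,0)),(c,12,34,(0,0,255))):
    pts=[((proj(im,[cc[0]+r*np.cos(t),cc[1]+r*np.sin(t),z])-[235,130]+.5)*5) for t in np.linspace(0,6.28,40)]
    cv2.polylines(k,[np.int32(pts)],True,col,1)
save(k,"over2.png")
E
```

```text
pos [ 490.  -204.5   40.2] toolx [-0.967 -0.254 -0.   ] tooly [-0.254  0.967 -0.   ] q6 -2.246 shift [0.03 0.03 0.89] turn(5deg) 0.03 F [ 0.8 -0.5  0.5] w 59.2
```

View pics/over2.png

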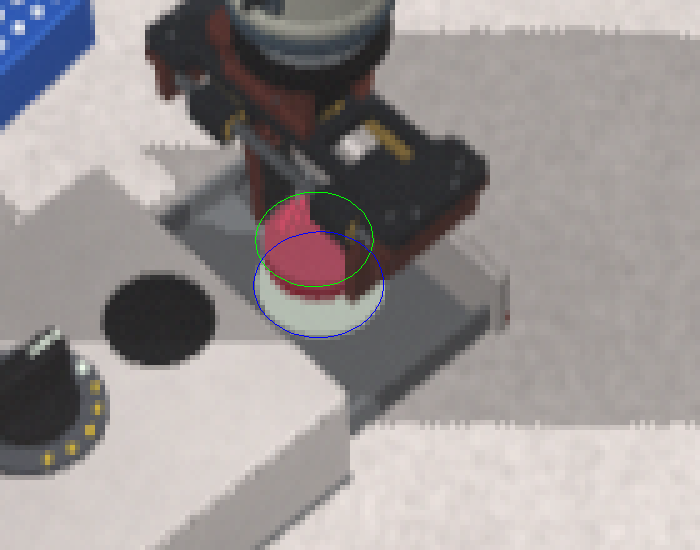

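The overlay shows the mark circle (centre ~319,285) matching (489,-204), and the held dish matching its prediction within 1-2 mm. I lower it.

Request:
move_arm(steps=[[[0.03, 0.02, 0.3], 0, 1], [[0, 0, 0.3], 0, 1], [[0, 0, 0.15], 0, 1], [[0, 0, 0.1], 0, 1], [[0, 0, 0.04], 0, 1], [[0, 0, 0], 0, 1], [[0, 0, 0], 0, 1]])

```text
t: 9.32
ee_pos: [489.0, -204.0, 17.9]
orientation: [-0.403, 3.116, -0.0]
ft_force: [-0.1, 0.7, 0.5]
width: 59.2
grasp_force: 30.0
```

Request:
move_arm(steps=[[[0, 0, 0.03], 0, 1], [[0, 0, 0.0], 0, 1], [[0, 0, 0], 0, 1]])

```text
t: 9.57
ee_pos: [489.2, -204.1, 17.4]
orientation: [-0.403, 3.115, -0.0]
ft_force: [0.1, 0.6, 1.1]
width: 59.2
grasp_force: 30.0
```

Release gently, then raise.

Request:
move_arm(steps=[[[0, 0, 0.02], 0, 1], [[0, 0, 0], 0, 0.25], [[0, 0, 0], 0, 0.15], [[0, 0, 0], 0, 0.05], [[0, 0, 0], 0, 0], [[0, 0, 0], 0, 0], [[0, 0, -0.3], 0, 0], [[0, 0, -0.8], 0, 0], [[0, 0, -0.9], 0, 0], [[0, 0, -0.9], 0, 0], [[0.3, 0, -0.9], 0, 0], [[0.9, 0, -0.2], 0, 0], [[0.9, 0, 0], 0, 0.5], [[0.9, 0, 0], 0, 1], [[0.8, 0, 0], 0, 1], [[0.5, 0, 0], 0, 1], [[0, 0, 0], 0, 1], [[0, 0, 0], 0, 1]])

```text
t: 11.07
ee_pos: [385.4, -231.7, 117.1]
orientation: [-0.401, 3.115, -0.001]
ft_force: [0.3, 0.5, 1.4]
width: 51.4
grasp_force: 0.0
```

```bash
python3 - <<'E'
from h import *
a=.255;ex=np.array([np.cos(a),np.sin(a)]); bed=np.array([489,-204])
go(list(bed-ex*85)+[30],np.pi/2+a)
im=cams.get_image("scene");print([(round(b["p"],2),np.round(b["rect"],1),ray(im,*b["rect"][:2],24).round(1)) for b in cams.boxes_of("scene","red_dish")[:4]])
A=np.clip(im["image"]*1.4,0,255).astype(np.uint8);k=cv2.resize(A[130:240,235:375],None,fx=5,fy=5,interpolation=3)
for cc,z,r,col in((bed,28,30,(0,255,0)),(bed,12,34,(0,0,255))):
    pts=[((proj(im,[cc[0]+r*np.cos(t),cc[1]+r*np.sin(t),z])-[235,130]+.5)*5) for t in np.linspace(0,6.28,40)]
    cv2.polylines(k,[np.int32(pts)],True,col,1)
save(k,"placed.png")
E
```

```text
pos [ 385.4 -231.7  117.1] toolx [-0.967 -0.253 -0.001] tooly [-0.253  0.967 -0.001] q6 -2.395 shift [-0.89  0.03  3.48] turn(5deg) 0.01 F [0.3 0.5 1.4] w 51.4
[(0.75, array([299.5, 184.9,  24.2,  22.6]), array([ 488. , -198.8,   24. ])), (0.71, array([292.1, 351.6,  21.9,  31.2]), array([718.1, 189.7,  24. ])), (0.69, array([302.2, 180.7,  68.5,  65.6]), array([ 475.4, -207.2,   24. ])), (0.63, array([455.4, 315.9,  24.6,  28.1]), array([354.1, 297. ,  24. ]))]
```

View pics/placed.png

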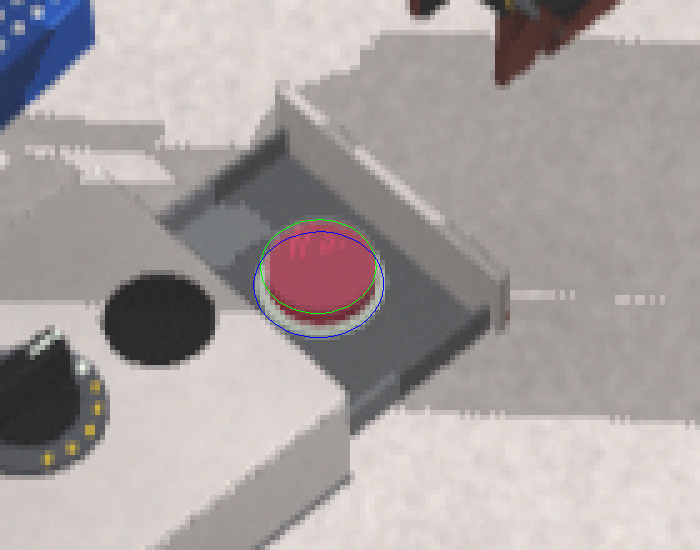

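The dish sits flat and centred on the mark (crop 320,267 inside the mark 257..383). Next I go down in front of the panel and push.

Request:
move_arm(steps=[[[0, 0, 0.5], 0, 1], [[0, 0, 0.9], 0, 1], [[0, 0, 0.9], 0, 1], [[0, 0, 0.7], 0, 1], [[-0.3, 0.03, 0.2], 0, 1], [[-0.6, 0, 0], 0, 1], [[-0.3, 0, 0], 0, 1], [[-0.1, 0, 0], 0, 1], [[-0.1, 0, 0], 0, 1], [[-0.1, 0, 0], 0, 1], [[-0.1, 0, 0], 0, 1], [[-0.1, 0, 0], 0, 1], [[-0.1, 0, 0], 0, 1], [[-0.15, 0, 0], 0, 1], [[-0.15, 0, 0], 0, 1], [[-0.2, 0, 0], 0, 1]])

```text
t: 12.5
ee_pos: [440.4, -216.0, 36.7]
orientation: [0.403, -3.115, -0.0]
ft_force: [-0.9, -1.4, 1.4]
width: 0.6
grasp_force: 1.0
```

```bash
python3 - <<'E'
from h import *
a=.255;ex=np.array([np.cos(a),np.sin(a)]); o=ctrl.get_obs(); print("local from bed0",(o["ee_pos"][:2]-[489,-204])@ex)
go([489,-204,38],np.pi/2+a)
E
```

```text
local from bed0 -50.06335393255875
pos [ 440.4 -216.    36.7] toolx [-0.967 -0.254  0.   ] tooly [-0.254  0.967  0.   ] q6 -2.308 shift [-2.   -0.03 -0.05] turn(5deg) 0.02 F [-0.9 -1.4  1.4] w 0.6
```

Request:
move_arm(steps=[[[-0.25, 0, 0], 0, 1], [[-0.3, 0, 0], 0, 1], [[-0.3, 0, 0], 0, 1], [[-0.3, 0, 0], 0, 1], [[-0.3, 0, 0], 0, 1], [[-0.3, 0, 0], 0, 1], [[-0.3, 0, 0], 0, 1], [[-0.3, 0, 0], 0, 1], [[-0.3, 0, 0], 0, 1], [[-0.3, 0, 0], 0, 1], [[-0.25, 0, 0], 0, 1], [[-0.2, 0, 0], 0, 1], [[-0.1, 0, 0], 0, 1], [[-0.1, 0, 0], 0, 1], [[-0.1, 0, 0], 0, 1], [[-0.05, 0, 0], 0, 1]])

```text
t: 13.83
ee_pos: [531.2, -192.1, 36.7]
orientation: [0.403, -3.116, -0.0]
ft_force: [-1.2, -1.5, -0.7]
width: 0.4
grasp_force: 0.8
```

Request:
move_arm(steps=[[[-0.05, 0, 0], 0, 1], [[-0.05, 0, 0], 0, 1], [[-0.05, 0, 0], 0, 1], [[-0.05, 0, 0], 0, 1]])

```text
t: 14.17
ee_pos: [534.6, -191.2, 36.6]
orientation: [0.403, -3.113, -0.0]
ft_force: [-10.5, -8.3, 6.4]
width: 0.6
grasp_force: 6.0
```

Request:
move_arm(steps=[[[-0.04, 0, 0], 0, 1], [[-0.02, 0, 0], 0, 1], [[0, 0, 0], 0, 1]])

```text
t: 14.42
ee_pos: [534.6, -191.1, 36.7]
orientation: [0.403, -3.11, -0.001]
ft_force: [-12.2, -9.2, 7.5]
width: 0.9
grasp_force: 6.7
```

The drawer has stopped at its end (12 N, no movement). I back off and rise, and refine the knob pose from the yellow dots and the panel.

Request:
move_arm(steps=[[[0.3, 0, 0], 0, 1], [[0.6, 0, 0], 0, 1], [[0.6, 0, -0.3], 0, 0.6], [[0, 0, -0.8], 0, 0.3], [[0, 0, -0.9], 0, 0.3], [[0, 0, -0.9], 0, 0.3], [[0, 0, -0.9], 0, 0.3], [[0, 0, -0.9], 0, 0.3], [[0, 0, -0.4], 0, 0.3], [[0, 0, 0], 0, 0.3], [[0, 0, 0], 0, 0.3]])

```text
t: 15.33
ee_pos: [501.2, -199.9, 164.1]
orientation: [-0.403, 3.115, -0.0]
ft_force: [-1.3, -0.8, 0.0]
width: 56.9
grasp_force: 0.0
```

```bash
python3 - <<'E'
from h import *
from scipy.optimize import least_squares
T=np.load("top0.npy",allow_pickle=True).item();S=np.load("scene0.npy",allow_pickle=True).item()
N=cams.get_image("scene")
allr=[]
for nm,im,c in(("top",T,(367,181)),("scene",S,(241,210)),("now",N,(241,210))):
    A=cv2.resize(im["image"],None,fx=4,fy=4,interpolation=cv2.INTER_CUBIC).astype(int)
    m=((A[...,0]-A[...,2]>45)&(A[...,1]-A[...,2]>20)).astype(np.uint8)
    n,l,s,cc=cv2.connectedComponentsWithStats(m); P=[]
    for i in range(1,n):
        p=(cc[i]+.5)/4-.5
        if np.hypot(*(p-c))<24 and s[i][4]>6: P.append((p,s[i][4],ray(im,*p,86)[:2]))
    W=np.array([q[2] for q in P]);print(nm,[(q[0].round(1).tolist(),int(q[1]),q[2].round(1).tolist()) for q in P])
    # dial dark mask at z=86
    B=im["image"].mean(2); 
print(); go([667,-157,150],np.pi/2+.255)
save(cv2.resize(np.clip(N["image"]*1.4,0,255).astype(np.uint8)[140:280,185:345],None,fx=5,fy=4.2,interpolation=3)[:600,:800],"shut.png")
E
```

```text
top []
scene [([253.6, 206.9], 20, [635.9, -155.5]), ([254.0, 211.3], 25, [640.8, -143.5]), ([252.5, 215.6], 61, [649.3, -134.4]), ([248.9, 219.2], 48, [661.4, -129.4]), ([244.1, 221.3], 48, [673.9, -129.6])]
now [([253.6, 206.8], 40, [635.8, -155.8]), ([254.0, 211.3], 42, [640.8, -143.6]), ([252.5, 215.6], 61, [649.3, -134.4]), ([248.9, 219.2], 48, [661.4, -129.4]), ([244.1, 221.3], 47, [673.9, -129.6])]

pos [ 500.7 -199.7  163.3] toolx [-0.967 -0.255  0.001] tooly [-0.255  0.967  0.001] q6 -2.23 shift [-6.87 -0.04  0.53] turn(5deg) 0.03 F [ 0.6 -0.7  0.2] w 59.6
```

View pics/shut.png

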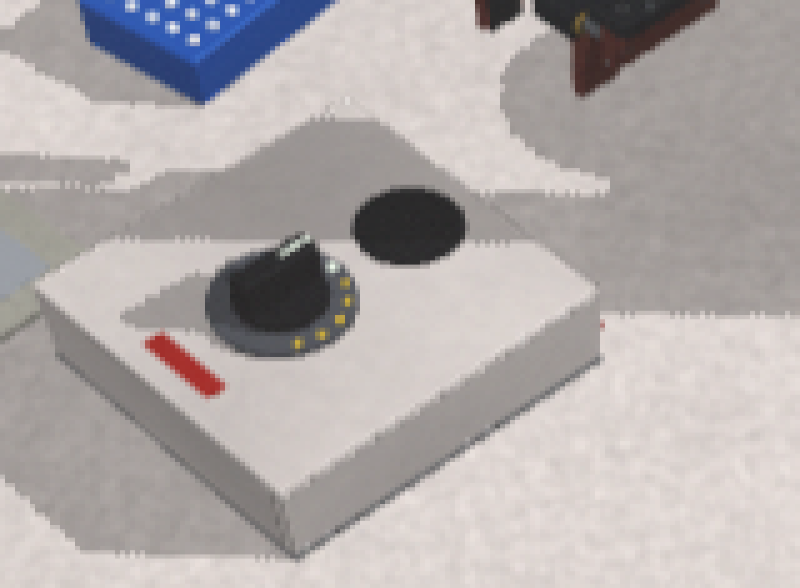

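The drawer shows fully shut (panel flush at ~600,330). I fit the knob centre and yaw from the five dots.

```bash
python3 - <<'E'
from h import *
from scipy.optimize import least_squares
S=np.load("scene0.npy",allow_pickle=True).item()
uv=np.array([[253.6,206.85],[254,211.3],[252.5,215.6],[248.9,219.2],[244.1,221.3]]);k=np.arange(1,6)
f=lambda p:np.concatenate([proj(S,[p[0]+p[2]*np.cos(p[3]+np.pi-.4*i),p[1]+p[2]*np.sin(p[3]+np.pi-.4*i),86])-u for i,u in zip(k,uv)])
r=least_squares(f,[667,-157,31,.25],x_scale=[1,1,1,.02]);print(r.x.round(3),r.fun.round(2))
for a in (.25,.26): 
    q=least_squares(lambda p:f([*p,a]),[667,-157,31]);print(a,q.x.round(2),q.fun.round(2))
print("cov",np.sqrt(np.diag(np.linalg.inv(r.jac.T@r.jac)))*.2)
# white pointer / white mark from top: dial dark region
T=np.load("top0.npy",allow_pickle=True).item()
A=T["image"].mean(2)[160:203,345:392]
m=(A<60).astype(np.uint8);n,l,s,cc=cv2.connectedComponentsWithStats(m)
for i in range(1,n):
    if s[i][4]>80:
        h=np.argwhere(l==i)[:,::-1].astype(np.float32);(c,ax,an)=cv2.fitEllipse(cv2.convexHull(h));c=np.array(c)+[345,160];print(c,ax,ray(T,*c,86).round(1),ray(T,*c,94).round(1))
E
```

```text
[ 6.67619e+02 -1.60923e+02  3.20810e+01  2.30000e-01] [-0.01  0.04  0.07 -0.03 -0.07 -0.02  0.02 -0.06 -0.01  0.06]
0.25 [ 668.11 -160.69   32.18] [-0.19 -0.02 -0.01 -0.09 -0.04 -0.05  0.12 -0.02  0.12  0.18]
0.26 [ 668.35 -160.56   32.22] [-0.28 -0.05 -0.04 -0.12 -0.03 -0.06  0.17 -0.01  0.18  0.24]
cov [0.45126944 0.4321392  0.45157507 0.01342788]
[367.39816666 181.00545692] (28.436649322509766, 28.914344787597656) [ 671.4 -161.7   86. ] [ 669.3 -160.9   94. ]
```

Request:
move_arm(steps=[[[-0.3, 0, 0], 0, 0.3], [[-0.7, 0, 0], 0, 0.3], [[-0.9, 0, 0], 0, 0.3], [[-0.9, 0, 0], 0, 0.3], [[-0.9, 0, 0], 0, 0.3], [[-0.9, -0.1, 0], 0, 0.3], [[-0.9, -0.1, 0.1], 0, 0.3], [[-0.8, 0, 0.1], 0, 0.3], [[-0.5, 0, 0.1], 0, 0.3], [[-0.1, 0, 0.2], 0.25, 0.3], [[0, 0, 0], 0, 0.3], [[0, 0, 0], 0, 0.3]])

```text
t: 16.38
ee_pos: [667.9, -160.6, 149.9]
orientation: [0.369, -3.117, -0.002]
ft_force: [-0.5, 0.3, 0.1]
width: 61.3
grasp_force: 0.0
```

```bash
python3 - <<'E'
from h import *
go([668,-161,98.5],np.pi/2+.237)
E
```

```text
pos [ 667.9 -160.6  149.9] toolx [-0.972 -0.233  0.003] tooly [-0.233  0.972  0.001] q6 -2.06 shift [-0.01 -0.02  2.05] turn(5deg) -0.02 F [-0.5  0.3  0.1] w 61.3
```

Request:
move_arm(steps=[[[0, 0, 0.4], 0, 0.3], [[0, 0, 0.5], 0, 0.3], [[0, 0, 0.5], 0, 0.3], [[0, 0, 0.4], 0, 0.3], [[0, 0, 0.2], 0, 0.5], [[0, 0, 0], 0, 0.65], [[0, 0, 0], 0, 0.75], [[0, 0, 0], 0, 0.8], [[0, 0, 0], 0, 0.82], [[0, 0, 0], 0, 0.82]])

```text
t: 17.22
ee_pos: [669.7, -161.1, 102.4]
orientation: [-0.369, 3.119, -0.001]
ft_force: [0.2, 0.4, -0.1]
width: 24.7
grasp_force: 0.0
```

Request:
move_arm(steps=[[[0, 0, 0], 0, 1], [[0, 0, 0], 0, 1], [[0, 0, 0], 0, 1], [[0, 0, 0], 0, 1]])

```text
t: 17.55
ee_pos: [669.3, -160.3, 102.1]
orientation: [-0.369, 3.12, 0.001]
ft_force: [-1.7, 4.7, 4.5]
width: 13.8
grasp_force: 30.0
```

```bash
python3 - <<'E'
from h import *
go([668,-161,98.5],np.pi/2+.237); print(np.round(ctrl.get_obs()["moment"],3),ctrl.get_obs()["grasp_force"])
E
```

```text
pos [ 669.3 -160.3  102.1] toolx [-0.972 -0.233 -0.   ] tooly [-0.233  0.972  0.001] q6 -2.06 shift [ 0.06 -0.02  0.15] turn(5deg) -0.02 F [-1.7  4.7  4.5] w 13.8
[0.91  0.213 0.003] 29.99657839536667
```

Request:
move_arm(steps=[[[0, 0, 0], 0.3, 1], [[0, 0, 0], 0.6, 1], [[0, 0, 0], 0.7, 1], [[0, 0, 0], 0.7, 1], [[0, 0, 0], 0.7, 1], [[0, 0, 0], 0.7, 1], [[0, 0, 0], 0.7, 1], [[0, 0, 0], 0.7, 1], [[0, 0, 0], 0.7, 1], [[0, 0, 0], 0.6, 1], [[0, 0, 0], 0.6, 1], [[0, 0, 0], 0.6, 1], [[0, 0, 0], 0.6, 1], [[0, 0, 0], 0.6, 1], [[0, 0, 0], 0.6, 1], [[0, 0, 0], 0.6, 1], [[0, 0, 0], 0.6, 1], [[0, 0, 0], 0.6, 1], [[0, 0, 0], 0.6, 1], [[0, 0, 0], 0.6, 1]])

```text
t: 19.22
ee_pos: [669.6, -159.2, 102.2]
orientation: [-1.294, -2.863, -0.003]
ft_force: [0.5, 9.6, 3.0]
width: 14.1
grasp_force: 30.0
```

Request:
move_arm(steps=[[[0, 0, 0], 0.5, 1], [[0, 0, 0], 0.4, 1], [[0, 0, 0], 0.2, 1], [[0, 0, 0], 0, 1], [[0, 0, 0], 0, 1], [[0, 0, 0], 0, 1]])

```text
t: 19.72
ee_pos: [669.7, -159.1, 102.1]
orientation: [-1.426, -2.799, -0.003]
ft_force: [-0.1, 9.6, 3.7]
width: 13.5
grasp_force: 30.0
```

```bash
python3 - <<'E'
from h import *
go([668,-161,98.5],np.pi/2+.2355-1.2); o=ctrl.get_obs(); print(np.round(o["moment"],3),o["grasp_force"])
R=Ro.from_rotvec(o["orientation"]).as_matrix(); print("turned",np.pi/2+.2355-np.arctan2(R[1,1],R[0,1]))
im=cams.get_image("scene");b=[(round(q["p"],2),q["rect"]) for q in cams.boxes_of("scene","selector_grip")[:1]];print(b)
k=cv2.resize(np.clip(im["image"]*1.4,0,255).astype(np.uint8)[165:245,190:300],None,fx=7,fy=7,interpolation=3)
for th in(1.15,1.2,1.25):
    a=.2355+np.pi-th
    for r in(23,): 
        t=(proj(im,[668+r*np.cos(a),-161+r*np.sin(a),126])-[190,165]+.5)*7;cv2.circle(k,tuple(int(v) for v in t),2,(0,255,0) if th==1.2 else (255,0,255),-1)
save(k,"knob.png")
E
```

```text
pos [ 669.7 -159.1  102.1] toolx [-0.588  0.809  0.001] tooly [0.809 0.588 0.002] q6 -0.882 shift [-0.02 -0.1   0.14] turn(5deg) 0.25 F [-0.1  9.6  3.7] w 13.5
[ 1.532 -0.076  0.077] 29.99643087387085
turned 1.1777677454688384
[(0.68, [241.6, 211.6, 15.6, 14.7])]
```

View pics/knob.png

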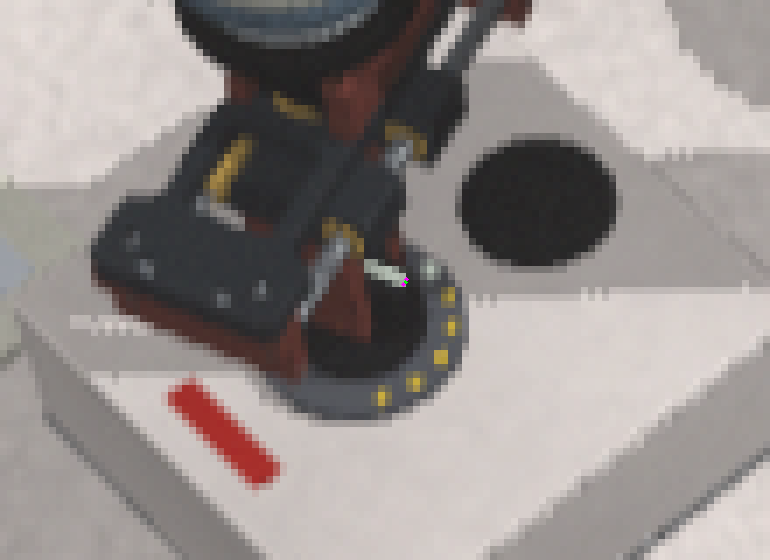

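The picture shows the pointer at crop (385,270), its end on the predicted third-click marker. I relieve the side force, then check the detent torque.

Request:
move_arm(steps=[[[0.06, 0.05, 0], 0, 1], [[0, 0, 0], 0, 1], [[0, 0, 0], 0, 1]])

```text
t: 20.07
ee_pos: [669.7, -159.1, 102.1]
orientation: [1.426, 2.798, 0.0]
ft_force: [-0.2, 3.4, 4.1]
width: 13.6
grasp_force: 30.0
```

```bash
cat > m.py <<'E'
from h import *
M=[];F=[]
for i in range(8):
    cams.get_image("scene"); o=ctrl.get_obs(); M.append(o["moment"]);F.append(o["ft_force"])
R=Ro.from_rotvec(o["orientation"]).as_matrix(); print("turned",np.pi/2+.2355-np.arctan2(R[1,1],R[0,1]),"M",np.mean(M,0).round(3),np.std(M,0).round(3),"F",np.mean(F,0).round(1),o["ee_pos"].round(1),o["t"],o["width"])
E
python3 m.py
```

```text
turned 1.1782851227820466 M [0.427 0.033 0.104] [0.021 0.049 0.025] F [-0.6  2.7  5.1] [ 669.7 -159.1  102.1] 20.4667 14.031908363119571
```

Request:
move_arm(steps=[[[0, 0, 0], 0.15, 1], [[0, 0, 0], 0.1, 1], [[0, 0, 0], 0, 1], [[0, 0, 0], 0, 1]])

```text
t: 20.8
ee_pos: [669.8, -159.0, 102.1]
orientation: [1.457, 2.782, 0.001]
ft_force: [-0.2, 2.7, 5.8]
width: 13.8
grasp_force: 30.0
```

```bash
python3 m.py
```

```text
turned 1.2000355353957313 M [0.433 0.01  0.106] [0.039 0.019 0.043] F [-0.2  2.9  5.5] [ 669.7 -159.1  102.1] 21.2 14.031861415980476
```

```bash
python3 -c "
from h import *
print(ctrl.close_job())"
```

```text
the job is handed in; nothing more can be done
None
```

I handed the job in at about 21 s: the leftmost wine-red dish is centred on the mark, the drawer is fully shut, and the knob is still gripped at the third click (tool turned 1.20 rad; the final torque reading, about 0.11 N m, is noisy but fits the third click).

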